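# Start the self-tapping cover screw of a microscope lamp supply

### The job

One of the four cover screws on the sheet-metal lamp supply case only stands in the loose clip of its hole. Take the socket driver from its stand, seat it on that screw, press until the clip bears, and turn it clockwise under firm, even pressure so that it cuts its first thread for one full turn: neither spinning idle for lack of pressure nor punched in by too much. Leave the driver standing upright on the screw, and do not shove or tip the things around.

Things in the scene. Friction and masses are not known exactly. Their poses are not given: they have to be found in the camera images.
- case: Lamp supply case fixed to the bench: cream box 160 x 120 mm, 55 mm high with its aluminium cover. Origin: centre of its underside, z up. A hex-head screw stands near each corner, at (+-50, +-30) mm in its frame. Three are home (flange on the cover); the one to start, at (-50, +30) mm, stands 7 to 27 mm higher.
- screw: The screw to start: steel, upright, held in its hole; it only turns and sinks. Origin: centre of the top face of its washer flange (27 mm across, 2.5 mm thick), at first 9 to 30 mm over the cover (height varies); z up, x square to a flat. On the flange a hexagon 14 mm across flats, 8 mm high, then a cone that narrows to 9 mm across at 11 mm over the origin.
- turn (a joint): How far the screw has been turned, rad; starts at 0, grows clockwise seen from above (screwing in), stops at 14.5. Takes about 0.06 N m. The screw's point stands in a floating clip under the cover: pressed with about 4 N, screw and clip sink together without cutting, by 0 to 12 mm (hidden, it differs), until the clip bears and the force rises.
- depth (a joint): How far the screw has cut into its clip, m; starts at 0, stops at 0.006. Once the clip bears, it cuts (3 mm per turn) only while turned and pressed with more than about 9 N. With less it spins idle; above about 18 N it is punched in without a thread, turning or not. 11 to 15 N, driver's weight included, is right. It stays where it is left.
- driver: Short socket driver, about 0.15 kg, upright in its stand. Origin: centre of the socket's mouth (lower end), z up, x square to a flat of the bore; 102 mm long. Black round handle 30 mm across, 44 to 98 mm over the origin; 26 mm shaft below. Bottom 14 mm: socket, outside a hexagon 23.4 mm across flats, bore 15.4 mm across flats, 14 mm deep.
- stand: Grey plastic block 70 x 70 mm, 25 mm high, fixed to the bench, with a round hole 30 mm across and 20 mm deep in its middle, in which the driver stands (driver's origin 5 mm above the bench). Origin: centre of the underside.
- bottle: Plastic reagent bottle with screw cap, 64 mm across, 150 mm high, standing on the bench; origin at the centre of its underside. Bystander.
- vial: Glass jar with a grey cap, 38 mm across, 70 mm high; origin at the centre of its underside. Bystander.
- slide_box: Closed wooden slide box 100 x 80 x 34 mm; origin at the centre of its underside. Bystander.
- driver_handle (a point): Point on the driver's axis in the handle, 75 mm over its origin: where to grip. Seated on the screw, the driver's rim rests on the flange, so that its origin meets the screw's; it has about 12 degrees of play either way about its axis and stands by itself when let go, as it does in the stand.

How it is judged:
On the way, in this order (a step that is already met when the one before it is completed fails the run):
1. the driver's socket is seated on the screw, which has not been turned yet (horizontal distance between driver and screw below 0.003 m and z of driver in the frame of screw below 0.003 m and angle between driver's own z axis and vertical below 0.12 rad and value of joint turn below 1 rad), for 0.1 s.
2. the thread has begun: half a turn, and the screw has cut in (value of joint turn above 3 rad and value of joint depth above 0.0009 m), for 0.1 s.
At the end, for the whole second after the job is handed in: The screw has been turned at least 5.8 rad clockwise (one full turn, with some allowance) and has cut in at least 2.2 mm; the driver stands on it, socket within 4 mm of the flange, within 0.15 rad of upright, at rest and released (value of joint turn above 5.8 rad and value of joint depth above 0.0022 m and horizontal distance between driver and screw below 0.004 m and z of driver in the frame of screw below 0.004 m and angle between driver's own z axis and vertical below 0.15 rad and linear speed of driver below 0.02 m/s and contact force between the fingers and driver below 0.1 N); the robot touches nothing.
It fails at once if the screw is pushed down without its thread (deeper than 1.5 mm before a quarter turn, 2.6 mm before 0.55 turn, 4.5 mm before one turn) ((value of joint depth above 0.0015 m and value of joint turn below 1.57 rad) or (value of joint depth above 0.0026 m and value of joint turn below 3.45 rad) or (value of joint depth above 0.0045 m and value of joint turn below 6.2 rad)).
It fails at once if the screw spins idle (more than 0.45 turn with less than 0.5 mm cut, 0.72 turn with less than 1.3 mm, or 1.3 turns with less than 2.2 mm) ((value of joint turn above 2.8 rad and value of joint depth below 0.0005 m) or (value of joint turn above 4.5 rad and value of joint depth below 0.0013 m) or (value of joint turn above 8.2 rad and value of joint depth below 0.0022 m)).
It fails at once if the driver presses on the screw with more than 30 N (contact force between driver and screw above 30 N).
It fails at once if a bystander is shoved (30 mm) or tipped (distance of any of bottle, vial, slide_box from where it was at the start of the episode above 0.03 m or angle between any of bottle, vial's own z axis and vertical above 0.4 rad).
It also fails if it takes over 69 s, if anything falls off the work surface, if the arm or the gripper's body presses on something with over 40 N, if the wrist force passes 120 N, or if a joint passes its speed limit or range.

### The arm

A 6-joint arm with a two-finger parallel gripper is mounted at the origin on the work surface. World frame = base frame: x ahead of the robot, y to its left, z up, the work surface at z = 0. Lengths are in m, angles in rad, forces in N, time in s.
With the tool pointing down it reaches from about 0.35 to 0.775 m from the base axis. Payload 5.5 kg.
Tool frame: the origin (TCP) lies midway between the tips of the shut fingers; the grasp point (between the pads) lies 19 mm behind it; z points along the fingers, y is the line along which they close (so a half turn about z gives the same grasp; the last joint's range is limited). The gripper opens to 85 mm and grips with 20 to 120 N. Pads are 22 mm wide; open, the fingers measure 114 mm over their backs; the gripper's body (76 mm by 85 mm) begins 54 mm behind the grasp point. The pads swing forward as they close: fully open they stand 13 mm farther back than shut.
Start: joints at [0.97, 0.313, 0.046, 1.304, 0, 1.431], TCP at [0.256, 0.515, 0.231] pointing down, gripper open.
Joint ranges: [-2.76, 2.76], [-0.86, 1.69], [-1.03, 1.26], [-2.2, 2.34], [-1.47, 1.5], [-3.14, 3.14]. Speed limits (rad/s): [2.57, 2.57, 3.14, 3.14, 3.14, 3.14].

### API

Orientations are given as a unit quaternion [x, y, z, w].
In Python, from station import env gives the robot as it stands.
- The arm moves only by the tool move_arm, never from a script. Its argument "steps" is a list that holds one entry, the list of rows, each a list of 7 numbers: the turn, a rotation vector about the tool's x, y, z in degrees, then the shift along the tool's x, y, z in m, then the closure, from -1 (fully open) to 1 (shut). In form: [[[rx, ry, rz, dx, dy, dz, claw], ...]]. A call has 1 to 12 rows; each row is the pose to reach, as a shift and turn from the pose commanded when the call began, along the tool's axes at that moment; what a row does not reach only later rows make up. A row lasts 1/10 s, in which the tool goes at most 50 mm and 8.59 degrees, less where a joint would pass 70% of its speed; a pose out of reach is approached as far as the arm can. A call with a gripper value outside its range is refused whole. The fingers move at their own pace and stop on an object; "newtons" is the grip in N (left out, the last holds). Time passes only in rows, so rows that repeat a pose let the fingers close. It gives the time, the measured TCP pose, the force, the opening and the grip force at its end, in the units of the state.
- env.sense(): the state, without advancing time (a new reading comes with each control period).
- env.snapshot(name): name is "scene" or "top" or "wrist"; returns a dict with "color" (420x560x3 uint8, blue, green, red), "mtx" (3x3 intrinsics, pixels), "dist" ([k1, k2, p1, p2, k3] as OpenCV has them; the pictures are not rectified), "view" (4x4, takes a point from world to camera coordinates). Camera axes: x right, y down, z forward; pixel columns grow to the right and rows downward; lengths in m; the calibration is good to about 2 mm. A picture is of the moment at which its call begins. There is no depth.
- env.sign_off(): hands the job in; it is judged then, once.
Trained networks look in the newest picture that a camera, given by its name, has taken for a name from the list of things; names that differ only in an ending like _2 or _b are one class to them, and where a whole thing is asked for, a point or a joint stands for the part that bears it (a point fixed in the world has none). Each returns a list of dicts, best first, with "conf" (0 to 1); they miss things now and then, are a little off and sometimes report something else, mostly with a low value. They report only what shows in the picture. A call takes as long as a camera call.
- env.outline_of(camera, label): "region" (420x560 bool, what is visible of it).
- env.landmark_of(camera, label): "location" ([x, y, z] in m, in world coordinates, good to about 4 mm: a listed point, or the origin of a listed thing).
The state is a dict: "time_s": time; "joint_positions": joint angles; "qvel": joint speeds; "effort": joint torques, N m; "position": TCP position; "orientation": TCP orientation; "contact_force": force on the tool from outside, world axes, zero at the start; "torque": the same for the moment, N m; "grip_width": finger opening in m; "grasp_force": force on a finger pad.
Only numpy, scipy, OpenCV 4.12 (cv2) and the standard library are available. Lean on these libraries where they do the work, as an engineer would, in place of code of your own. Each camera call takes 0.05 s, during which the arm holds its last target. There are 200 camera calls.

## Working session

There is one attempt and no reset: what is moved stays moved. The work goes in short steps, Python scripts to look and compute and a tool call to move; the robot and the scene stay as the last step left them, time stands still between calls to the robot, and variables do not carry over. Pictures are saved under pics/ and viewed, at most 10 in all, crops included, and the job is handed in when it is done.

Besides the shell and the picture viewer there is one more tool, called after "Request:" as name(argument=value, ...), one argument or row to a line, values as JSON. move_arm: Moves the arm, as the interface text tells. Its arguments: {"type":"object","properties":{"steps":{"type":"array"},"newtons":{"type":"number"}},"required":["steps"]}

```bash
mkdir -p pics; python3 - <<'E'
from station import env
import cv2,numpy as np
s=env.sense();print({k:np.round(v,3).tolist() for k,v in s.items()})
ims=[]
for c in ["scene","top","wrist"]:
    p=env.snapshot(c); ims.append(p["color"])
    for l in ["driver","driver_handle","screw","stand","case","bottle","vial","slide_box"]:
        r=env.landmark_of(c,l)
        print(c,l,[(np.round(d["location"],4).tolist(),round(d["conf"],2)) for d in r[:2]])
cv2.imwrite("pics/a.png",cv2.resize(np.hstack(ims[:2]),(800,300)))
cv2.imwrite("pics/top.png",ims[1])
E
```

```text
{'time_s': 0.0, 'joint_positions': [0.97, 0.314, 0.045, 1.304, 0.0, 1.431], 'qvel': [0.0, 0.001, 0.001, -0.001, -0.002, 0.0], 'effort': [0.0, -48.062, 29.854, 0.019, -0.0, 0.0], 'position': [0.255, 0.515, 0.23], 'orientation': [0.228, 0.974, -0.001, -0.0], 'contact_force': [0.023, -0.279, -0.405], 'torque': [0.039, 0.021, 0.029], 'grasp_force': 0.0, 'grip_width': 0.085}
scene driver [([0.467, -0.2119, 0.0067], 0.82)]
scene driver_handle [([0.4711, -0.2181, 0.0768], 0.91)]
scene screw [([0.4745, 0.2074, 0.0736], 0.56)]
scene stand [([0.4718, -0.2091, 0.0001], 0.67)]
scene case [([0.5064, 0.1544, -0.0024], 0.84)]
scene bottle [([0.7567, 0.1317, 0.0006], 0.69), ([0.47, -0.2087, -0.0019], 0.56)]
scene vial [([0.3961, -0.0033, 0.0006], 0.75), ([0.7563, 0.1369, 0.0027], 0.54)]
scene slide_box [([0.7503, -0.1493, -0.0009], 0.89)]
top driver [([0.4685, -0.2065, 0.0061], 0.59)]
top driver_handle [([0.4706, -0.2158, 0.0783], 0.75)]
top screw [([0.4719, 0.2066, 0.0731], 0.59)]
top stand [([0.4728, -0.2125, 0.001], 0.71)]
top case [([0.4998, 0.1551, 0.0004], 0.7)]
top bottle [([0.7598, 0.1325, -0.0021], 0.59)]
top vial [([0.3984, -0.0012, 0.0003], 0.67)]
top slide_box [([0.7519, -0.1479, -0.0002], 0.66)]
wrist driver []
wrist driver_handle []
wrist screw []
wrist stand []
wrist case []
wrist bottle []
wrist vial []
wrist slide_box []
```

```bash
ls
```

```text
pics
```

View pics/a.png

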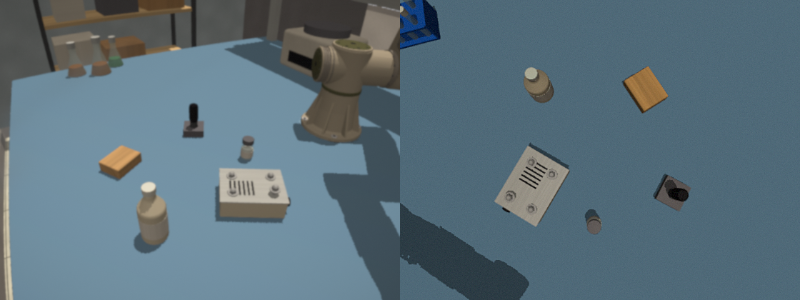

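View pics/top.png

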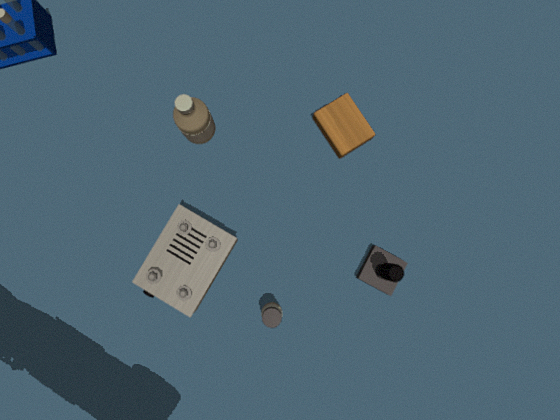

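The top picture shows the case at about (185,260), with the raised screw near (154,274). The driver in its stand is at about (390,270), the vial at (271,316), the bottle at (195,120) and the slide box at (343,125). The landmarks agree with this: the case centre is 60 mm from the screw, and 58 mm is expected. I'll move over the driver first.

```bash
cat > h.py <<'E'
from station import env
import numpy as np, cv2
from scipy.spatial.transform import Rotation as Rot
def st():
    s=env.sense(); R=Rot.from_quat(s["orientation"]).as_matrix(); return s,np.array(s["position"]),R
def shift(target):
    s,p,R=st(); print("t",round(s["time_s"],2),"p",p.round(4),"R",R.round(3).tolist(),"j",np.round(s["joint_positions"],3),"F",np.round(s["contact_force"],2),"w",round(s["grip_width"],4))
    print("shift tool",(R.T@(np.array(target)-p)).round(4))
def pix2plane(P,uv,z):
    n=cv2.undistortPoints(np.float64([[uv]]),P["mtx"],P["dist"])[0,0]
    V=np.array(P["view"]);R=V[:3,:3];c=-R.T@V[:3,3];d=R.T@np.array([n[0],n[1],1]);return c+d*(z-c[2])/d[2]
def proj(P,X):
    V=np.array(P["view"]);return cv2.projectPoints(np.float64([X]),cv2.Rodrigues(V[:3,:3])[0],V[:3,3],P["mtx"],P["dist"])[0].ravel()
E
python3 -c "
from h import *
shift([.470,-.213,.231])
P=env.snapshot('wrist');V=P['view'];s,p,R=st();print('cam in tool',R.T@(-V[:3,:3].T@V[:3,3]-p),(V[:3,:3]@R).round(2),P['mtx'])"
```

```text
t 1.35 p [0.2557 0.515  0.2313] R [[-0.896, 0.445, 0.0], [0.445, 0.896, 0.0], [-0.0, 0.0, -1.0]] j [ 0.97   0.313  0.046  1.304 -0.     1.431] F [-0.36  0.19  0.57] w 0.0852
shift tool [-5.157e-01 -5.568e-01  3.000e-04]
cam in tool [ 0.08016207 -0.00135311 -0.14182565] [[ 0.    1.    0.  ]
 [-0.95  0.   -0.31]
 [-0.31 -0.    0.95]] [[365.67958497   0.         278.04571518]
 [  0.         365.67958497 209.7904567 ]
 [  0.           0.           1.        ]]
```

Request:
move_arm(
  steps=[
    [[0, 0, 0, -0.26, -0.28, 0, -1], [0, 0, 0, -0.26, -0.28, 0, -1], [0, 0, 0, -0.26, -0.28, 0, -1], [0, 0, 0, -0.26, -0.28, 0, -1], [0, 0, 0, -0.26, -0.28, 0, -1], [0, 0, 0, -0.26, -0.28, 0, -1], [0, 0, 0, -0.26, -0.28, 0, -1], [0, 0, 0, -0.26, -0.28, 0, -1], [0, 0, 0, -0.39, -0.42, 0, -1], [0, 0, 0, -0.39, -0.42, 0, -1], [0, 0, 0, -0.39, -0.42, 0, -1], [0, 0, 0, -0.39, -0.42, 0, -1]],
  ],
)

```text
time_s: 2.6
position: [0.4187, -0.0371, 0.2316]
orientation: [0.229, 0.973, -0.0, 0.001]
contact_force: [0.3, 0.8, -0.2]
grip_width: 0.0854
grasp_force: 0.0
```

```bash
python3 -c "
from h import *
shift([.470,-.213,.18])"
```

```text
t 2.6 p [ 0.4187 -0.0371  0.2316] R [[-0.895, 0.446, 0.001], [0.446, 0.895, -0.0], [-0.001, 0.0, -1.0]] j [-0.28   0.013 -0.316  1.241 -0.     0.182] F [ 0.32  0.82 -0.2 ] w 0.0854
shift tool [-0.1242 -0.1346  0.0518]
```

Request:
move_arm(
  steps=[
    [[0, 0, 0, -0.124, -0.135, 0.04, -1], [0, 0, 0, -0.124, -0.135, 0.04, -1], [0, 0, 0, -0.124, -0.135, 0.04, -1], [0, 0, 0, -0.124, -0.135, 0.04, -1], [0, 0, 0, -0.124, -0.135, 0.04, -1], [0, 0, 0, -0.124, -0.135, 0.04, -1]],
  ],
)

```text
time_s: 3.2
position: [0.4689, -0.211, 0.1907]
orientation: [0.229, 0.973, 0.0, -0.001]
contact_force: [-0.1, 0.9, 1.1]
grip_width: 0.0853
grasp_force: 0.0
```

```bash
python3 -c "
from h import *
P=env.snapshot('wrist')
ok=lambda l:[(np.round(d['location'],4).tolist(),round(d['conf'],2)) for d in env.landmark_of('wrist',l)[:2]]
print(ok('driver'),ok('driver_handle'),ok('stand'))
shift([.470,-.213,.061])
im=P['color'].copy()
o=env.outline_of('wrist','driver')
if o:
    m=o[0]['region'].astype(np.uint8);c=cv2.findContours(m,0,1)[0];cv2.drawContours(im,c,-1,(0,255,0),1)
for z in (.103,.049): 
    for a in np.arange(0,6.28,.3):
        u=proj(P,[.470+.015*np.cos(a),-.213+.015*np.sin(a),z]); cv2.circle(im,tuple(int(round(t)) for t in u),1,(0,0,255),-1)
cv2.imwrite('pics/w1.png',im)"
```

```text
[([0.4676, -0.2099, 0.0034], 0.85)] [([0.4707, -0.2131, 0.0737], 0.65)] [([0.4671, -0.2131, -0.0004], 0.85)]
t 3.4 p [ 0.4692 -0.2094  0.1919] R [[-0.896, 0.443, 0.001], [0.443, 0.896, -0.0], [-0.0, 0.0, -1.0]] j [-0.576  0.211 -0.188  1.172  0.    -0.117] F [0.35 0.16 0.05] w 0.0854
shift tool [-0.0023 -0.0029  0.1309]
```

View pics/w1.png

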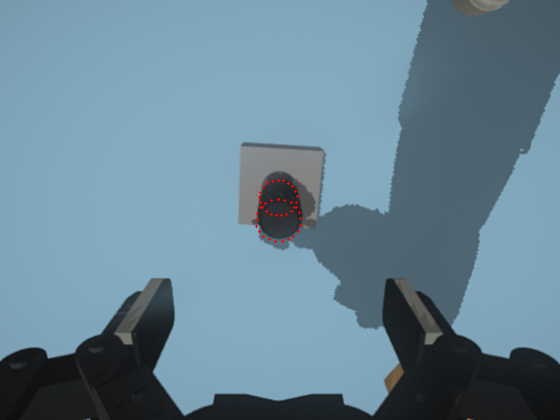

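The projected handle circles fall on the dark handle in the wrist picture at about (279,210), so (0.470, -0.213) holds. Next I'll go down and close gently to centre it.

Request:
move_arm(
  steps=[
    [[0, 0, 0, -0.002, -0.003, 0.03, -1], [0, 0, 0, -0.002, -0.003, 0.06, -1], [0, 0, 0, -0.002, -0.003, 0.09, -1], [0, 0, 0, -0.002, -0.003, 0.12, -1], [0, 0, 0, -0.002, -0.003, 0.13, -1], [0, 0, 0, -0.002, -0.003, 0.13, 0.3], [0, 0, 0, -0.002, -0.003, 0.13, 0.3], [0, 0, 0, -0.002, -0.003, 0.13, 1], [0, 0, 0, -0.002, -0.003, 0.13, 1], [0, 0, 0, -0.002, -0.003, 0.13, 1], [0, 0, 0, -0.002, -0.003, 0.13, 1], [0, 0, 0, -0.002, -0.003, 0.13, 1]],
  ],
  newtons=20,
)

```text
time_s: 4.65
position: [0.471, -0.2146, 0.0627]
orientation: [0.228, 0.974, -0.0, 0.002]
contact_force: [0.3, 1.3, 6.2]
grip_width: 0.0294
grasp_force: 20.0
```

```bash
python3 -c "
from h import *
shift([.470,-.213,.061]);print(env.sense()['torque'],env.sense()['grasp_force'])"
```

```text
t 4.65 p [ 0.471  -0.2146  0.0627] R [[-0.896, 0.444, 0.003], [0.444, 0.896, -0.001], [-0.003, 0.001, -1.0]] j [-0.583  0.317 -0.386  0.865  0.001 -0.123] F [0.31 1.27 6.23] w 0.0294
shift tool [0.0016 0.0009 0.0017]
[ 0.40375419 -0.20749638 -0.0476232 ] 19.973057582974434
```

Request:
move_arm(
  steps=[
    [[0, 0, 0, 0.001, 0, 0, -0.3], [0, 0, 0, 0.001, 0, 0, -0.3], [0, 0, 0, 0.001, 0, 0, -0.3], [0, 0, -9, 0.001, 0, 0, -0.3], [0, 0, -18, 0.001, 0, 0, -0.3], [0, 0, -27, 0.001, 0, 0, -0.3], [0, 0, -36, 0.001, 0, 0, -0.3], [0, 0, -45, 0.001, 0, 0, -0.3], [0, 0, -54, 0.001, 0, 0, -0.3], [0, 0, -63, 0.001, 0, 0, -0.3], [0, 0, -72, 0.001, 0, 0, -0.3], [0, 0, -81, 0.001, 0, 0, -0.3]],
  ],
)

```text
time_s: 5.85
position: [0.4686, -0.2137, 0.061]
orientation: [-0.433, 0.901, 0.0, -0.0]
contact_force: [0.4, -0.2, -0.3]
grip_width: 0.0555
grasp_force: 0.0
```

Request:
move_arm(
  steps=[
    [[0, 0, -9, 0, 0, 0, -0.3], [0, 0, -12, 0, 0, 0, 1], [0, 0, -12, 0, 0, 0, 1], [0, 0, -12, 0, 0, 0, 1], [0, 0, -12, 0, 0, 0, 1], [0, 0, -12, 0, 0, 0, 1], [0, 0, -12, 0, 0, 0, 1]],
  ],
  newtons=60,
)

```text
time_s: 6.55
position: [0.4689, -0.2138, 0.0612]
orientation: [-0.522, 0.853, -0.0, 0.0]
contact_force: [-0.5, 0.3, 0.2]
grip_width: 0.029
grasp_force: 59.3
```

```bash
python3 -c "
from h import *
shift([.470,-.213,.061]);print(env.sense()['torque'],env.sense()['grasp_force'])"
```

```text
t 6.55 p [ 0.4689 -0.2138  0.0612] R [[-0.455, -0.89, 0.0], [-0.89, 0.455, 0.0], [-0.0, -0.0, -1.0]] j [-0.584  0.317 -0.39   0.863  0.    -1.682] F [-0.46  0.28  0.2 ] w 0.029
shift tool [-0.0012 -0.0007  0.0002]
[-0.08341879 -0.01902434  0.00307945] 59.30267930030823
```

Request:
move_arm(
  steps=[
    [[0, 0, 0, 0, 0, -0.01, 1], [0, 0, 0, 0, 0, -0.03, 1], [0, 0, 0, 0, 0, -0.06, 1], [0, 0, 0, 0, 0, -0.1, 1], [0, 0, 0, 0, 0, -0.14, 1], [0, 0, 0, 0, 0, -0.17, 1], [0, 0, 0, 0, 0, -0.17, 1], [0, 0, 0, 0, 0, -0.17, 1], [0, 0, 0, 0, 0, -0.17, 1]],
  ],
)

```text
time_s: 7.45
position: [0.468, -0.2132, 0.23]
orientation: [-0.522, 0.853, 0.001, -0.001]
contact_force: [-0.3, 0.3, -1.9]
grip_width: 0.0287
grasp_force: 59.8
```

```bash
python3 -c "
from h import *
shift([.432,.251,.23]);s=env.sense();print(s['torque'],s['grasp_force'])
P=env.snapshot('scene');
print([(np.round(d['location'],4).tolist(),round(d['conf'],2)) for d in env.landmark_of('scene','driver')[:2]])
print(proj(P,[.469,-.214,.23-.056]))
F=[]
for i in range(4):
    env.snapshot('wrist');F.append(env.sense()['contact_force'])
print(np.mean(F,0),np.std(F,0))
u=proj(P,[.469,-.214,.2]).astype(int);cv2.imwrite('pics/drv.png',cv2.resize(P['color'][u[1]-50:u[1]+50,u[0]-60:u[0]+60],None,fx=5,fy=5,interpolation=2))"
```

```text
t 7.45 p [ 0.468  -0.2132  0.23  ] R [[-0.455, -0.891, -0.002], [-0.891, 0.455, 0.001], [-0.0, 0.003, -1.0]] j [-0.584  0.198 -0.109  1.266  0.    -1.682] F [-0.28  0.28 -1.92] w 0.0287
shift tool [-0.397   0.2432  0.0007]
[0.0296341  0.00012509 0.03274746] 59.79104429483414
[([0.4639, -0.2085, 0.1758], 0.81)]
[269.4961034 119.3949319]
[-0.05128407 -0.10477174 -1.40495537] [0.38819742 0.30038865 0.46901133]
```

View pics/drv.png

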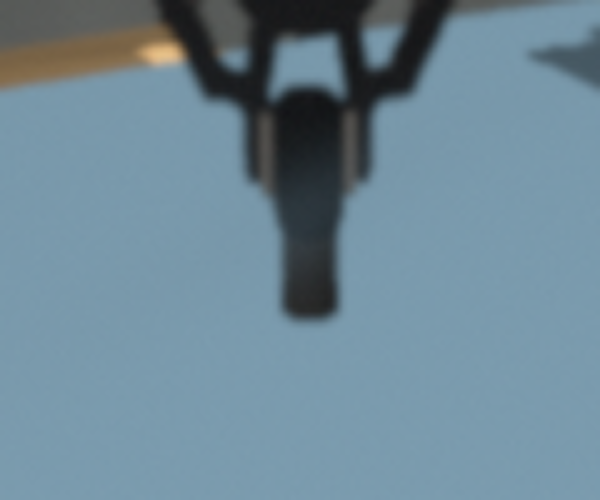

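The driver hangs straight and is gripped centrally (handle at about (310,170) in the crop). I'll carry it to a lookout beside the screw.

Request:
move_arm(
  steps=[
    [[0, 0, -7, -0.03, 0.018, 0, 1], [0, 0, -14, -0.07, 0.043, 0, 1], [0, 0, -21, -0.11, 0.067, 0, 1], [0, 0, -28, -0.15, 0.092, 0, 1], [0, 0, -35, -0.19, 0.116, 0, 1], [0, 0, -42, -0.23, 0.141, 0, 1], [0, 0, -49, -0.27, 0.165, 0, 1], [0, 0, -56, -0.31, 0.19, 0, 1], [0, 0, -63, -0.35, 0.214, 0, 1], [0, 0, -70, -0.38, 0.233, 0, 1], [0, 0, -70, -0.397, 0.243, 0, 1], [0, 0, -70, -0.397, 0.243, 0, 1]],
  ],
)

```text
time_s: 8.95
position: [0.4325, 0.2527, 0.2309]
orientation: [0.918, -0.397, -0.0, -0.0]
contact_force: [0.2, -0.9, -2.0]
grip_width: 0.0288
grasp_force: 59.7
```

```bash
python3 -c "
from h import *
env.snapshot('wrist');env.snapshot('wrist');env.snapshot('wrist');P=env.snapshot('wrist')
for l in ('screw','case','driver','driver_handle'): print(l,[(np.round(d['location'],4).tolist(),round(d['conf'],2)) for d in env.landmark_of('wrist',l)[:3]])
shift([.473,.207,.165])
u=proj(P,[.473,.207,.08]);print(u)
cv2.imwrite('pics/w2raw.png',P['color'])
im=P['color'].copy();cv2.imwrite('pics/w2.png',im)
u=u.astype(int);x0=max(u[0]-60,0);y0=max(u[1]-45,0);print(x0,y0);cv2.imwrite('pics/w2c.png',cv2.resize(im[y0:y0+90,x0:x0+120],None,fx=6,fy=6,interpolation=2))
np.savez('w2.npz',**{k:P[k] for k in ('color','mtx','dist','view')})"
```

```text
screw [([0.4764, 0.205, 0.0716], 0.77)]
case [([0.4993, 0.1534, 0.0032], 0.56)]
driver [([0.4283, 0.2507, 0.1739], 0.88)]
driver_handle [([0.4282, 0.2492, 0.2464], 0.78)]
t 9.35 p [0.4333 0.2494 0.2314] R [[0.68, -0.733, 0.0], [-0.733, -0.68, 0.0], [0.0, -0.0, -1.0]] j [ 0.362  0.168 -0.143  1.26  -0.    -1.957] F [ 0.88 -0.1  -2.46] w 0.0286
shift tool [ 0.0581 -0.0003  0.0664]
[275.55317813 118.55783627]
215 73
```

View pics/w2.png

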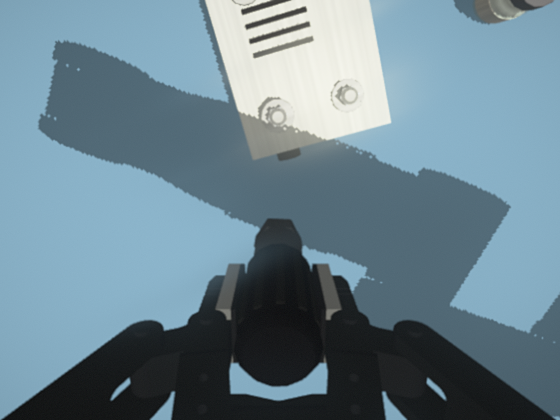

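View pics/w2c.png

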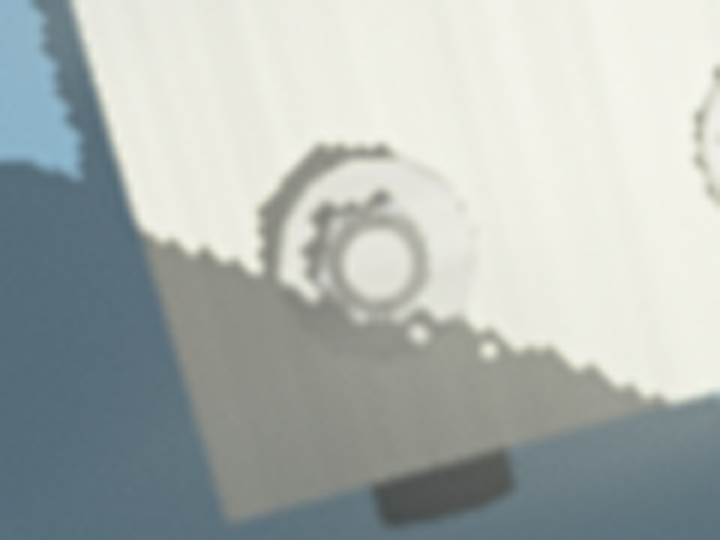

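The wrist picture shows the raised screw's tip ring at about (278,117). The socket's front flat is square to tool x, with its lower edge running (268,220)–(292,220). Now I'll refine the screw position and look for its hex flats.

```bash
python3 -c "
from h import *
P=dict(np.load('w2.npz'))
for z in (.075,.085,.095): print(z,pix2plane(P,(278,117),z).round(4))
T=env.snapshot('top');S=env.snapshot('scene')
print('top',[pix2plane(T,(154,272),z).round(4) for z in (.075,.085,.095)])
for n,Q in (('top',T),('scene',S)): print(n,proj(Q,[.474,.206,.085]),[(np.round(d['location'],4).tolist(),round(d['conf'],2)) for d in env.landmark_of(n,'screw')[:2]])
def crop(im,u,r,f):
    c=im[int(u[1])-r:int(u[1])+r,int(u[0])-r:int(u[0])+r].copy()
    c=cv2.resize(c,None,fx=f,fy=f,interpolation=cv2.INTER_CUBIC);g=cv2.cvtColor(c,cv2.COLOR_BGR2GRAY);return cv2.createCLAHE(4,(4,4)).apply(g)
a=crop(P['color'],(278,117),20,10);b=crop(T['color'],proj(T,[.474,.206,.085]),20,5);c=crop(S['color'],proj(S,[.474,.206,.085]),20,5)
cv2.imwrite('pics/cmp.png',np.hstack([a,np.vstack([b,c])]))"
```

```text
0.075 [0.4722 0.2051 0.075 ]
0.085 [0.4727 0.2046 0.085 ]
0.095 [0.4731 0.2041 0.095 ]
top [array([0.4811, 0.2026, 0.075 ]), array([0.4816, 0.1996, 0.085 ]), array([0.4821, 0.1967, 0.095 ])]
top [150.3535529  276.52329067] [([0.471, 0.2056, 0.075], 0.45)]
scene [385.61185432 257.77580317] [([0.4744, 0.2072, 0.0714], 0.45)]
```

View pics/cmp.png

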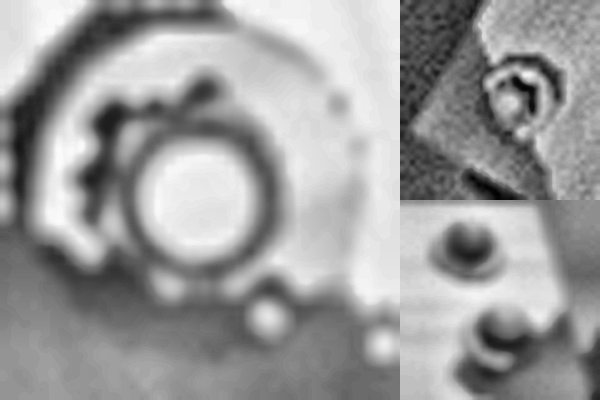

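```bash
python3 -c "
from h import *
P=dict(np.load('w2.npz'));p=np.array([.4333,.2494,.2314])
s,_,R=st()
for X in ([.0117,.00675,.056],[.0117,-.00675,.056],[0,.0135,.056],[0,-.0135,.056],[.0117,0,.056],[0,0,.056],[0,.015,-.042],[0,-.015,-.042],[-.015,0,-.042]): print(X,proj(P,p+R@np.array(X)).round(1))
g=cv2.cvtColor(P['color'],cv2.COLOR_BGR2GRAY)
print('col',[int(v) for v in g[212:240,280]]);print('row224',[int(v) for v in g[224,250:310]])
print('row233',[int(v) for v in g[235,250:310]])
print('handle col',[int(v) for v in g[375:400,280]])
shift([.473,.205,.165])"
```

```text
[0.0117, 0.00675, 0.056] [287.  214.5]
[0.0117, -0.00675, 0.056] [263.3 214.5]
[0, 0.0135, 0.056] [298.4 233.6]
[0, -0.0135, 0.056] [251.9 233.5]
[0.0117, 0, 0.056] [275.1 214.5]
[0, 0, 0.056] [275.2 233.5]
[0, 0.015, -0.042] [319.3 345.4]
[0, -0.015, -0.042] [227.7 345.4]
[-0.015, 0, -0.042] [273.6 381.8]
col [101, 101, 102, 100, 101, 100, 86, 59, 49, 46, 49, 50, 50, 49, 48, 49, 48, 49, 50, 51, 52, 52, 51, 53, 53, 56, 53, 54]
row224 [152, 150, 133, 112, 101, 99, 99, 101, 101, 102, 102, 104, 98, 78, 57, 48, 48, 49, 47, 49, 49, 48, 48, 47, 48, 49, 50, 48, 48, 49, 50, 48, 50, 50, 49, 50, 49, 49, 50, 48, 50, 48, 50, 69, 90, 102, 101, 100, 100, 100, 101, 100, 99, 101, 101, 100, 99, 101, 101, 101]
row233 [169, 168, 169, 169, 165, 141, 96, 59, 50, 53, 53, 55, 53, 54, 54, 53, 54, 54, 53, 55, 54, 54, 53, 52, 54, 54, 54, 53, 53, 53, 53, 52, 53, 52, 52, 51, 53, 52, 54, 53, 52, 52, 53, 54, 52, 53, 50, 50, 55, 73, 90, 101, 102, 100, 99, 99, 101, 99, 100, 100]
handle col [27, 28, 27, 28, 25, 27, 28, 25, 27, 24, 50, 109, 152, 164, 164, 164, 163, 163, 163, 162, 162, 163, 163, 164, 155]
t 9.55 p [0.4332 0.25   0.2314] R [[0.681, -0.732, 0.0], [-0.732, -0.681, 0.0], [0.0, -0.0, -1.0]] j [ 0.363  0.168 -0.143  1.26   0.    -1.957] F [-0.54  0.48 -1.96] w 0.0287
shift tool [0.06   0.0014 0.0664]
```

Request:
move_arm(
  steps=[
    [[0, 0, 0, 0.005, 0.001, 0.02, 1], [0, 0, 0, 0.015, 0.001, 0.04, 1], [0, 0, 0, 0.025, 0.001, 0.06, 1], [0, 0, 0, 0.025, 0.001, 0.07, 1], [0, 0, 0, 0.025, 0.001, 0.07, 1], [0, 0, 0, 0.025, 0.001, 0.07, 1]],
  ],
)

```text
time_s: 10.15
position: [0.4492, 0.2316, 0.1618]
orientation: [0.917, -0.399, -0.0, -0.0]
contact_force: [-0.1, -0.2, -1.6]
grip_width: 0.0288
grasp_force: 59.7
```

```bash
python3 -c "
from h import *
env.snapshot('wrist');env.snapshot('wrist');P=env.snapshot('wrist')
np.savez('w3.npz',**{k:P[k] for k in ('color','mtx','dist','view')})
shift([.473,.205,.16]);s,p,R=st()
print([(np.round(d['location'],4).tolist(),round(d['conf'],2)) for d in env.landmark_of('wrist','screw')[:2]])
for X in ([.0117,0,.056],[0,.0135,.056],[-.015,0,-.042]): print(X,proj(P,p+R@np.array(X)).round(1))
print('screw top pred',proj(P,[.473,.205,.0845]))
c=P['color'][110:260,190:370];cv2.imwrite('pics/w3.png',cv2.resize(c,None,fx=4,fy=4,interpolation=2))"
```

```text
t 10.3 p [0.4499 0.2319 0.1625] R [[0.682, -0.732, 0.002], [-0.732, -0.682, 0.001], [0.001, -0.002, -1.0]] j [ 0.317  0.212 -0.261  1.096  0.    -2.004] F [ 0.62 -0.03 -1.54] w 0.0285
shift tool [0.0354 0.0014 0.0025]
[([0.4752, 0.2047, 0.071], 0.85)]
[0.0117, 0, 0.056] [275.2 215.2]
[0, 0.0135, 0.056] [298.5 234.2]
[-0.015, 0, -0.042] [273.5 382.3]
screw top pred [277.91322757 166.66553007]
```

View pics/w3.png

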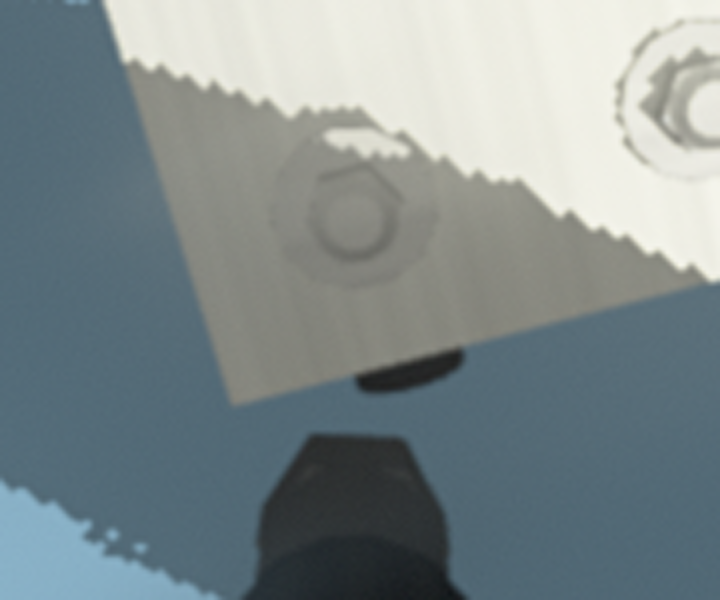

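The crop shows the screw's hex edges (318,178)–(362,168)–(402,203), tip near (354,216) and flange centre near (355,205). The socket's front edge is (312,434)–(405,438), so the driver needs about -18° of rotation. I'll use the socket itself to cancel the camera bias.

```bash
python3 -c "
from h import *
P=dict(np.load('w3.npz'));s,p,R=st()
for b in ((3.7,3.8),):
  for h in (.068,.073,.078):
    for uv,z in (((278.5,164),h+.011),((278.7,161.3),h)):
      X=pix2plane(P,np.array(uv)-b,z);print(h,z,X.round(4),'tool',(R.T@(X-p)).round(4))
print(p)
c0=[P['color']]
"
```

```text
0.068 0.079 [0.4764 0.2042 0.079 ] tool [ 0.0384 -0.0005  0.0834]
0.068 0.068 [0.4762 0.2043 0.068 ] tool [ 0.0381 -0.0004  0.0944]
0.073 0.08399999999999999 [0.477  0.2035 0.084 ] tool [ 0.0393 -0.0005  0.0784]
0.073 0.073 [0.4768 0.2037 0.073 ] tool [ 0.039  -0.0004  0.0894]
0.078 0.089 [0.4776 0.2027 0.089 ] tool [ 0.0402 -0.0004  0.0734]
0.078 0.078 [0.4774 0.203  0.078 ] tool [ 0.0399 -0.0004  0.0844]
[0.44976297 0.23184642 0.16235475]
```

Request:
move_arm(
  steps=[
    [[0, 0, -6, 0.01, 0, 0, 1], [0, 0, -12, 0.02, 0, 0, 1], [0, 0, -18, 0.03, 0, 0, 1], [0, 0, -18, 0.039, -0.0005, 0.005, 1], [0, 0, -18, 0.039, -0.0005, 0.012, 1], [0, 0, -18, 0.039, -0.0005, 0.018, 1], [0, 0, -18, 0.039, -0.0005, 0.018, 1], [0, 0, -18, 0.039, -0.0005, 0.018, 1]],
  ],
)

```text
time_s: 11.15
position: [0.4757, 0.2033, 0.1429]
orientation: [0.968, -0.251, -0.0, 0.0]
contact_force: [0.2, 0.7, -1.7]
grip_width: 0.0288
grasp_force: 59.7
```

Request:
move_arm(
  steps=[
    [[0, 0, 0, 0, 0, 0.002, 1], [0, 0, 0, 0, 0, 0.004, 1], [0, 0, 0, 0, 0, 0.005, 1], [0, 0, 0, 0, 0, 0.005, 1]],
  ],
)

```text
time_s: 11.55
position: [0.4761, 0.2032, 0.1382]
orientation: [0.968, -0.251, -0.0, 0.0]
contact_force: [-0.4, -0.1, -1.3]
grip_width: 0.0288
grasp_force: 59.7
```

```bash
cat > f.py <<'E'
from h import *
env.snapshot('top')
F=[];T=[];Z=[]
for i in range(3):
    env.snapshot('wrist');s=env.sense();F.append(s['contact_force']);T.append(s['torque']);Z.append(s['position'])
print('F',np.mean(F,0).round(2),'T',np.mean(T,0).round(3),'p',np.mean(Z,0).round(4),'t',s['time_s'],'j6',round(s['joint_positions'][5],3))
E
python3 f.py
```

```text
F [-0.16  0.16 -1.19] T [0.01  0.036 0.001] p [0.4763 0.2032 0.1384] t 11.75 j6 -2.386
```

Request:
move_arm(
  steps=[
    [[0, 0, 0, 0, 0, 0.001, 1], [0, 0, 0, 0, 0, 0.002, 1], [0, 0, 0, 0, 0, 0.003, 1], [0, 0, 0, 0, 0, 0.004, 1]],
  ],
)

```text
time_s: 12.15
position: [0.4764, 0.2033, 0.1345]
orientation: [0.968, -0.251, 0.0, -0.0]
contact_force: [-0.8, -0.4, 3.0]
grip_width: 0.0283
grasp_force: 60.0
```

Request:
move_arm(
  steps=[
    [[0, 0, 0, 0, 0, 0.001, 1], [0, 0, 0, 0, 0, 0.002, 1], [0, 0, 0, 0, 0, 0.002, 1]],
  ],
)

```text
time_s: 12.45
position: [0.4764, 0.2033, 0.1325]
orientation: [0.968, -0.251, 0.0, -0.0]
contact_force: [-0.5, 0.3, 2.8]
grip_width: 0.0284
grasp_force: 60.0
```

```bash
python3 f.py
```

```text
F [-0.48  0.4   2.28] T [0.131 0.121 0.021] p [0.4764 0.2033 0.1325] t 12.65 j6 -2.386
```

Request:
move_arm(
  steps=[
    [[0, 0, 4, 0, 0, 0, 1], [0, 0, 8, 0, 0, 0, 1], [0, 0, 12, 0, 0, 0, 1], [0, 0, 12, 0, 0, 0, 1]],
  ],
)

```text
time_s: 13.05
position: [0.4758, 0.2033, 0.132]
orientation: [0.937, -0.351, -0.001, 0.0]
contact_force: [-1.4, 1.7, 0.4]
grip_width: 0.0287
grasp_force: 60.0
```

```bash
python3 f.py
```

```text
F [-0.88  0.44  0.69] T [0.27  0.315 0.005] p [0.4759 0.2032 0.1321] t 13.25 j6 -2.178
```

Request:
move_arm(
  steps=[
    [[0, 0, 4, 0, 0, 0, 1], [0, 0, 8, 0, 0, 0, 1], [0, 0, 12, 0, 0, 0, 1], [0, 0, 12, 0, 0, 0, 1]],
  ],
)

```text
time_s: 13.65
position: [0.4762, 0.2029, 0.1323]
orientation: [0.895, -0.446, 0.0, 0.0]
contact_force: [-1.2, 0.5, 1.1]
grip_width: 0.0289
grasp_force: 60.0
```

```bash
python3 f.py; python3 -c "
from h import *
P=env.snapshot('scene')
for l in ('driver','screw'): print(l,[(np.round(d['location'],4).tolist(),round(d['conf'],2)) for d in env.landmark_of('scene',l)[:3]])
u=proj(P,[.476,.203,.08]);print(u);u=u.astype(int)
cv2.imwrite('pics/s4.png',cv2.resize(P['color'][u[1]-40:u[1]+40,u[0]-50:u[0]+50],None,fx=7,fy=7,interpolation=2))
for z in (.0765,.0685): print(proj(P,[.476,.203,z]))"
```

```text
F [-1.36 -0.47  1.74] T [-0.081  0.469  0.029] p [0.4762 0.203  0.1323] t 13.85 j6 -1.969
driver [([0.4754, 0.2045, 0.0778], 0.75), ([0.3974, -0.0015, 0.004], 0.57)]
screw [([0.4717, 0.2084, 0.069], 0.44)]
[383.06250584 259.30878318]
[382.73938611 260.82513586]
[382.007056   264.25518014]
```

View pics/s4.png

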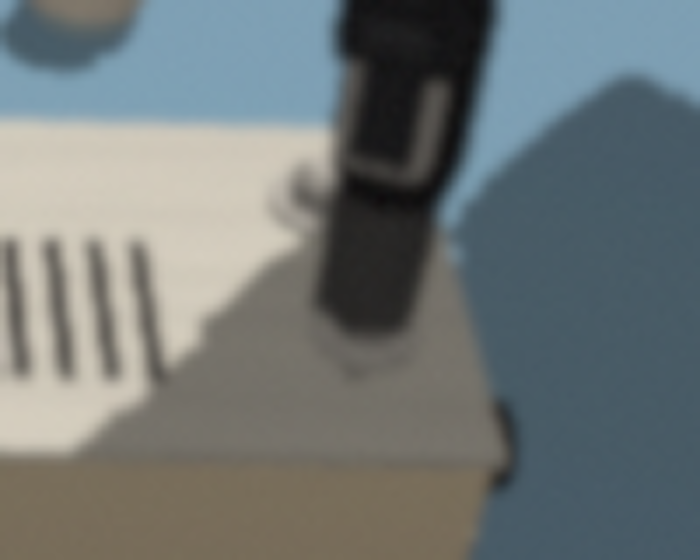

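The scene crop shows the socket's lower edge at about (365,337), with the flange still visibly below it at about (365,360). The socket is therefore resting on the screw's cone or hex top. The lateral force says the tool is too far in +x, so I'll rotate back and follow the force.

Request:
move_arm(
  steps=[
    [[0, 0, -6, 0, 0, 0, 1], [0, 0, -12, 0, 0, 0, 1], [0, 0, -18, -0.0004, 0.0003, 0, 1], [0, 0, -24, -0.0008, 0.0007, 0, 1], [0, 0, -24, -0.0008, 0.0007, 0, 1]],
  ],
)

```text
time_s: 14.5
position: [0.4759, 0.2037, 0.1323]
orientation: [0.968, -0.25, 0.0, -0.001]
contact_force: [0.6, 0.9, -1.7]
grip_width: 0.0285
grasp_force: 59.7
```

```bash
python3 f.py
```

```text
F [ 1.67  1.43 -1.69] T [ 0.374 -0.27  -0.022] p [0.4757 0.2036 0.1323] t 14.7 j6 -2.384
```

Request:
move_arm(
  steps=[
    [[0, 0, 0, 0.0001, -0.0004, 0.001, 1], [0, 0, 0, 0.0001, -0.0004, 0.002, 1], [0, 0, 0, 0.0001, -0.0004, 0.003, 1], [0, 0, 0, 0.0001, -0.0004, 0.004, 1]],
  ],
)

```text
time_s: 15.1
position: [0.4756, 0.2038, 0.1283]
orientation: [0.968, -0.251, 0.0, -0.0]
contact_force: [1.0, 1.5, 0.1]
grip_width: 0.029
grasp_force: 59.9
```

```bash
python3 f.py
```

```text
F [ 0.93  1.69 -1.84] T [ 0.616 -0.259  0.016] p [0.4755 0.2038 0.1282] t 15.3 j6 -2.385
```

Request:
move_arm(
  steps=[
    [[0, 0, 0, -0.0001, -0.0005, 0.001, 1], [0, 0, 0, -0.0001, -0.0005, 0.002, 1], [0, 0, 0, -0.0001, -0.0005, 0.003, 1], [0, 0, 0, -0.0001, -0.0005, 0.004, 1]],
  ],
)

```text
time_s: 15.7
position: [0.4756, 0.204, 0.1243]
orientation: [0.968, -0.251, 0.0, 0.0]
contact_force: [-0.6, 0.5, 2.5]
grip_width: 0.0288
grasp_force: 60.1
```

```bash
python3 f.py
```

```text
F [ 0.26  0.05 -0.17] T [ 0.085 -0.009 -0.014] p [0.4756 0.204  0.1243] t 15.9 j6 -2.384
```

Request:
move_arm(
  steps=[
    [[0, 0, 0, 0, 0, 0.001, 1], [0, 0, 0, 0, 0, 0.002, 1], [0, 0, 0, 0, 0, 0.002, 1]],
  ],
)

```text
time_s: 16.2
position: [0.4756, 0.204, 0.1223]
orientation: [0.968, -0.251, 0.0, 0.0]
contact_force: [-0.2, 0.9, 1.1]
grip_width: 0.0288
grasp_force: 60.0
```

```bash
python3 f.py
```

```text
F [-0.97 -0.51  1.39] T [-0.115  0.185 -0.033] p [0.4756 0.2041 0.1223] t 16.4 j6 -2.384
```

Request:
move_arm(
  steps=[
    [[0, 0, 0, 0, 0, 0.001, 1], [0, 0, 0, 0, 0, 0.002, 1], [0, 0, 0, 0, 0, 0.002, 1]],
  ],
)

```text
time_s: 16.7
position: [0.4759, 0.2041, 0.1219]
orientation: [0.968, -0.251, 0.001, -0.0]
contact_force: [-3.8, -1.5, 12.7]
grip_width: 0.0286
grasp_force: 61.2
```

```bash
python3 f.py
```

```text
F [-4.05 -1.95 12.82] T [-0.483  1.025 -0.002] p [0.4759 0.2041 0.1219] t 16.9 j6 -2.384
```

Request:
move_arm(
  steps=[
    [[0, 0, 6, -0.0002, 0.0003, -0.0001, 1], [0, 0, 12, -0.0002, 0.0003, -0.0001, 1], [0, 0, 18, -0.0002, 0.0003, -0.0001, 1], [0, 0, 24, -0.0002, 0.0003, -0.0001, 1]],
  ],
)

```text
time_s: 17.3
position: [0.475, 0.2037, 0.1218]
orientation: [0.894, -0.448, 0.0, 0.0]
contact_force: [-4.6, -3.1, 12.6]
grip_width: 0.029
grasp_force: 61.0
```

```bash
python3 f.py
```

```text
F [-4.67 -2.08 12.69] T [-0.535  1.201 -0.062] p [0.4751 0.2037 0.1218] t 17.5 j6 -1.965
```

Request:
move_arm(
  steps=[
    [[0, 0, 8, -0.0001, 0.0002, 0, 1], [0, 0, 16, -0.0001, 0.0004, 0.0001, 1], [0, 0, 24, -0.0001, 0.0004, 0.0002, 1], [0, 0, 32, -0.0001, 0.0004, 0.0002, 1]],
  ],
)

```text
time_s: 17.9
position: [0.474, 0.2038, 0.1215]
orientation: [0.735, -0.678, -0.0, 0.0]
contact_force: [-5.6, -1.6, 13.4]
grip_width: 0.0283
grasp_force: 61.1
```

```bash
python3 f.py
```

```text
F [-6.15 -0.67 13.66] T [-0.268  1.609 -0.036] p [0.4739 0.2039 0.1215] t 18.1 j6 -1.407
```

```bash
cat > plan.py <<'E'
import sys,numpy as np
# cmdx cmdy phi_deg n step feed e C
cx,cy,phi,n,st,feed=map(float,sys.argv[1:7]);e=float(sys.argv[7]) if len(sys.argv)>7 else .002
C=np.array([.47385,.20497]);a=np.radians(phi);X=np.array([np.cos(a),np.sin(a)]);Y=np.array([X[1],-X[0]])
for i in range(1,int(n)+1):
    b=np.radians(phi-st*i);t=C+e*np.array([np.cos(b),np.sin(b)]);d=t-[cx,cy]
    print([0,0,st*i,round(d@X,4),round(d@Y,4),round(feed*i/n,5),1])
print('end cmd',t.round(5),'phi',phi-st*n)
E
python3 plan.py .4749 .2037 -85.4 5 8 .0002
```

```text
[0, 0, 8.0, np.float64(0.0006), np.float64(0.0012), 4e-05, 1]
[0, 0, 16.0, np.float64(0.0006), np.float64(0.0015), 8e-05, 1]
[0, 0, 24.0, np.float64(0.0005), np.float64(0.0018), 0.00012, 1]
[0, 0, 32.0, np.float64(0.0003), np.float64(0.002), 0.00016, 1]
[0, 0, 40.0, np.float64(0.0002), np.float64(0.0022), 0.0002, 1]
end cmd [0.47269 0.20334] phi -125.4
```

Request:
move_arm(
  steps=[
    [[0, 0, 8, 0.0003, 0.0007, 0, 1], [0, 0, 16, 0.0005, 0.0014, 5e-05, 1], [0, 0, 24, 0.0005, 0.0018, 0.0001, 1], [0, 0, 32, 0.0003, 0.002, 0.00015, 1], [0, 0, 40, 0.0002, 0.0022, 0.0002, 1]],
  ],
)

```text
time_s: 18.6
position: [0.4732, 0.204, 0.1213]
orientation: [-0.459, 0.888, 0.0, 0.001]
contact_force: [-2.7, 1.9, 9.8]
grip_width: 0.0289
grasp_force: 60.7
```

```bash
python3 f.py; python3 plan.py .4727 .2033 -125.4 5 8 .0003
```

```text
F [-2.9   0.43  9.99] T [ 0.141  0.684 -0.036] p [0.4733 0.204  0.1213] t 18.8 j6 -0.708
[0, 0, 8.0, np.float64(-0.0), np.float64(0.0003), 6e-05, 1]
[0, 0, 16.0, np.float64(-0.0001), np.float64(0.0006), 0.00012, 1]
[0, 0, 24.0, np.float64(-0.0002), np.float64(0.0008), 0.00018, 1]
[0, 0, 32.0, np.float64(-0.0003), np.float64(0.0011), 0.00024, 1]
[0, 0, 40.0, np.float64(-0.0005), np.float64(0.0013), 0.0003, 1]
end cmd [0.47191 0.20447] phi -165.4
```

Request:
move_arm(
  steps=[
    [[0, 0, 8, 0.0001, 0.0004, 0.0001, 1], [0, 0, 16, 0.0001, 0.0009, 0.0002, 1], [0, 0, 24, 0, 0.0011, 0.0003, 1], [0, 0, 32, -0.0001, 0.0014, 0.00038, 1], [0, 0, 40, -0.0003, 0.0016, 0.00045, 1]],
  ],
)

```text
time_s: 19.3
position: [0.4725, 0.2052, 0.121]
orientation: [-0.127, 0.992, 0.001, 0.001]
contact_force: [-2.6, 0.0, 10.5]
grip_width: 0.0284
grasp_force: 60.7
```

```bash
python3 f.py; python3 plan.py .4715 .2045 -165.4 6 8 .0004
```

```text
F [-2.2   0.29  9.36] T [ 0.094  0.528 -0.042] p [0.4725 0.2052 0.121 ] t 19.5 j6 -0.008
[0, 0, 8.0, np.float64(-0.0004), np.float64(0.0001), 7e-05, 1]
[0, 0, 16.0, np.float64(-0.0005), np.float64(0.0004), 0.00013, 1]
[0, 0, 24.0, np.float64(-0.0006), np.float64(0.0007), 0.0002, 1]
[0, 0, 32.0, np.float64(-0.0007), np.float64(0.0009), 0.00027, 1]
[0, 0, 40.0, np.float64(-0.0009), np.float64(0.0011), 0.00033, 1]
[0, 0, 48.0, np.float64(-0.0011), np.float64(0.0013), 0.0004, 1]
end cmd [0.47218 0.20607] phi -213.4
```

Request:
move_arm(
  steps=[
    [[0, 0, 8, 0.0001, 0.0002, 0.0002, 1], [0, 0, 16, 0, 0.0005, 0.0003, 1], [0, 0, 24, -0.0001, 0.0008, 0.0004, 1], [0, 0, 32, -0.0003, 0.001, 0.0005, 1], [0, 0, 40, -0.0005, 0.0012, 0.00058, 1], [0, 0, 48, -0.0007, 0.0014, 0.00065, 1]],
  ],
)

```text
time_s: 20.1
position: [0.4727, 0.2067, 0.1206]
orientation: [0.287, 0.958, 0.001, 0.001]
contact_force: [-3.0, 0.0, 11.0]
grip_width: 0.029
grasp_force: 60.9
```

```bash
python3 f.py; python3 plan.py .4718 .2061 -213.4 6 8 .0004
```

```text
F [-3.26  0.16 11.42] T [ 0.024  0.697 -0.067] p [0.4727 0.2067 0.1206] t 20.3 j6 0.833
[0, 0, 8.0, np.float64(-0.0004), np.float64(0.0005), 7e-05, 1]
[0, 0, 16.0, np.float64(-0.0004), np.float64(0.0007), 0.00013, 1]
[0, 0, 24.0, np.float64(-0.0005), np.float64(0.001), 0.0002, 1]
[0, 0, 32.0, np.float64(-0.0006), np.float64(0.0012), 0.00027, 1]
[0, 0, 40.0, np.float64(-0.0008), np.float64(0.0015), 0.00033, 1]
[0, 0, 48.0, np.float64(-0.001), np.float64(0.0017), 0.0004, 1]
end cmd [0.47355 0.20695] phi -261.4
```

Request:
move_arm(
  steps=[
    [[0, 0, 8, 0, 0.0002, 6e-05, 1], [0, 0, 16, 0, 0.0004, 0.00014, 1], [0, 0, 24, -0.0001, 0.0007, 0.00022, 1], [0, 0, 32, -0.0002, 0.0009, 0.0003, 1], [0, 0, 40, -0.0004, 0.0012, 0.00038, 1], [0, 0, 48, -0.0005, 0.0014, 0.00045, 1]],
  ],
)

```text
time_s: 20.9
position: [0.4739, 0.2077, 0.1202]
orientation: [0.652, 0.758, 0.001, 0.0]
contact_force: [-3.1, 0.7, 12.5]
grip_width: 0.0291
grasp_force: 60.9
```

```bash
python3 f.py; python3 plan.py .4730 .2069 -261.4 8 8 .0006
```

```text
F [-2.66  0.28 11.89] T [ 0.066  0.769 -0.053] p [0.4739 0.2077 0.1202] t 21.1 j6 1.672
[0, 0, 8.0, np.float64(-0.0001), np.float64(0.0008), 7e-05, 1]
[0, 0, 16.0, np.float64(-0.0001), np.float64(0.0011), 0.00015, 1]
[0, 0, 24.0, np.float64(-0.0002), np.float64(0.0014), 0.00022, 1]
[0, 0, 32.0, np.float64(-0.0003), np.float64(0.0016), 0.0003, 1]
[0, 0, 40.0, np.float64(-0.0005), np.float64(0.0018), 0.00037, 1]
[0, 0, 48.0, np.float64(-0.0007), np.float64(0.002), 0.00045, 1]
[0, 0, 56.0, np.float64(-0.0009), np.float64(0.0022), 0.00052, 1]
[0, 0, 64.0, np.float64(-0.0012), np.float64(0.0023), 0.0006, 1]
end cmd [0.4755  0.20611] phi -325.4
```

Request:
move_arm(
  steps=[
    [[0, 0, 8, 0, 0.0002, 6e-05, 1], [0, 0, 16, 0, 0.0005, 0.00013, 1], [0, 0, 24, -0.0001, 0.0008, 0.0002, 1], [0, 0, 32, -0.0002, 0.001, 0.00026, 1], [0, 0, 40, -0.0004, 0.0012, 0.00033, 1], [0, 0, 48, -0.0006, 0.0014, 0.0004, 1], [0, 0, 56, -0.0008, 0.0016, 0.00047, 1], [0, 0, 64, -0.0011, 0.0017, 0.00054, 1]],
  ],
)

```text
time_s: 21.9
position: [0.476, 0.207, 0.1197]
orientation: [0.955, 0.298, 0.002, -0.0]
contact_force: [-2.1, 0.4, 11.3]
grip_width: 0.0287
grasp_force: 60.9
```

```bash
python3 f.py
```

```text
F [-2.06  1.3  11.33] T [ 0.163  0.629 -0.071] p [0.476  0.207  0.1197] t 22.1 j6 2.786
```

Request:
move_arm(
  steps=[
    [[0, 0, 0, 0, 0, -0.0007, 1], [0, 0, 0, 0, 0, -0.0013, 1], [0, 0, 0, 0, 0, -0.0013, -0.3], [0, 0, 0, 0, 0, -0.0013, -0.3], [0, 0, 0, 0, 0, -0.0013, -0.3], [0, 0, -8, -0.0022, -0.0003, -0.0013, -0.3], [0, 0, -16, -0.0022, -0.0003, -0.0013, -0.3], [0, 0, -24, -0.0022, -0.0003, -0.0013, -0.3], [0, 0, -32, -0.0022, -0.0003, -0.0013, -0.3], [0, 0, -40, -0.0022, -0.0003, -0.0013, -0.3], [0, 0, -48, -0.0022, -0.0003, -0.0013, -0.3], [0, 0, -56, -0.0022, -0.0003, -0.0013, -0.3]],
  ],
)

```text
time_s: 23.3
position: [0.4728, 0.2051, 0.1189]
orientation: [0.699, 0.715, -0.0, -0.0]
contact_force: [-0.7, 0.9, 0.3]
grip_width: 0.0554
grasp_force: 0.0
```

```bash
python3 f.py
```

```text
F [ 0.07  0.17 -0.43] T [-0.001 -0.014  0.   ] p [0.4729 0.2051 0.1189] t 23.5 j6 1.811
```

Request:
move_arm(
  steps=[
    [[0, 0, -8, 0.0007, 0.0014, 0, -0.3], [0, 0, -16, 0.0007, 0.0014, 0, -0.3], [0, 0, -24, 0.0007, 0.0014, 0, -0.3], [0, 0, -32, 0.0007, 0.0014, 0, -0.3], [0, 0, -40, 0.0007, 0.0014, 0, -0.3], [0, 0, -40, 0.0007, 0.0014, 0, -0.3], [0, 0, -40, 0.0007, 0.0014, 0, 1], [0, 0, -40, 0.0007, 0.0014, 0, 1], [0, 0, -40, 0.0007, 0.0014, 0, 1], [0, 0, -40, 0.0007, 0.0014, 0, 1], [0, 0, -40, 0.0007, 0.0014, 0, 1], [0, 0, -40, 0.0007, 0.0014, 0, 1]],
  ],
)

```text
time_s: 24.7
position: [0.4744, 0.2058, 0.1194]
orientation: [0.415, 0.91, -0.0, 0.0]
contact_force: [-1.5, -0.7, 3.3]
grip_width: 0.0283
grasp_force: 59.2
```

```bash
python3 f.py
```

```text
F [-1.5  -1.39  4.2 ] T [-0.289  0.429 -0.028] p [0.4744 0.2059 0.1194] t 24.9 j6 1.11
```

Request:
move_arm(
  steps=[
    [[0, 0, 0, 0, 0, 0.0004, 1], [0, 0, 0, 0, 0, 0.0008, 1], [0, 0, 0, 0, 0, 0.0008, 1]],
  ],
)

```text
time_s: 25.2
position: [0.4745, 0.2059, 0.1193]
orientation: [0.415, 0.91, 0.0, 0.0]
contact_force: [-4.0, -1.8, 9.5]
grip_width: 0.0288
grasp_force: 59.9
```

```bash
python3 f.py
```

```text
F [-2.78 -1.67  9.61] T [-0.447  0.808 -0.028] p [0.4745 0.2059 0.1193] t 25.4 j6 1.11
```

Request:
move_arm(
  steps=[
    [[0, 0, 8, 0, 0, 0.0002, 1], [0, 0, 16, 0, 0, 0.00028, 1], [0, 0, 24, 0, 0, 0.00035, 1], [0, 0, 32, 0, 0, 0.0004, 1], [0, 0, 40, 0, 0, 0.00047, 1], [0, 0, 48, 0, 0, 0.00054, 1]],
  ],
)

```text
time_s: 26.0
position: [0.4745, 0.206, 0.1189]
orientation: [0.751, 0.66, 0.0, 0.0]
contact_force: [-3.8, -1.8, 11.9]
grip_width: 0.0288
grasp_force: 59.9
```

```bash
python3 f.py
```

```text
F [-3.39 -1.36 10.39] T [-0.332  0.921 -0.068] p [0.4744 0.206  0.1189] t 26.2 j6 1.948
```

Request:
move_arm(
  steps=[
    [[0, 0, 8, 0, 0, 0.0001, 1], [0, 0, 16, 0, 0, 0.0002, 1], [0, 0, 24, 0, 0, 0.00028, 1], [0, 0, 32, 0, 0, 0.00035, 1], [0, 0, 40, 0, 0, 0.00042, 1], [0, 0, 48, 0, 0, 0.00048, 1], [0, 0, 56, 0, 0, 0.00055, 1], [0, 0, 62, 0, 0, 0.0006, 1]],
  ],
)

```text
time_s: 27.0
position: [0.4747, 0.206, 0.1184]
orientation: [0.984, 0.179, 0.001, -0.0]
contact_force: [-4.0, -1.7, 10.7]
grip_width: 0.029
grasp_force: 59.8
```

```bash
python3 f.py
```

```text
F [-2.96 -1.28 10.47] T [-0.39   0.823 -0.087] p [0.4747 0.206  0.1184] t 27.2 j6 3.03
```

Request:
move_arm(
  steps=[
    [[0, 0, 0, 0, 0, -0.0006, 1], [0, 0, 0, 0, 0, -0.0012, 1], [0, 0, 0, 0, 0, -0.0012, -1], [0, 0, 0, 0, 0, -0.0012, -1], [0, 0, 0, 0, 0, -0.0012, -1], [0, 0, 0, 0, 0, -0.0012, -1], [0, 0, 0, 0, 0, -0.0012, -1], [0, 0, 0, 0, 0, -0.02, -1], [0, 0, 0, 0, 0, -0.05, -1], [0, 0, 0, 0, 0, -0.08, -1], [0, 0, 0, 0, 0, -0.11, -1], [0, 0, 0, 0, 0, -0.12, -1]],
  ],
)

```text
time_s: 28.4
position: [0.4758, 0.2064, 0.2405]
orientation: [0.983, 0.182, 0.003, -0.0]
contact_force: [0.1, -0.0, -0.3]
grip_width: 0.0854
grasp_force: 0.0
```

```bash
python3 f.py; python3 -c "
from h import *
ims=[]
for c in ('scene','wrist'):
    P=env.snapshot(c)
    for l in ('driver','screw','case'): print(c,l,[(np.round(d['location'],4).tolist(),round(d['conf'],2)) for d in env.landmark_of(c,l)[:2]])
    u=proj(P,[.474,.206,.12]).astype(int);x=np.clip(u[0]-50,0,460);y=np.clip(u[1]-50,0,320)
    ims.append(cv2.resize(P['color'][y:y+100,x:x+100],(400,400),interpolation=2))
    print(c,[proj(P,[.4743,.2058,z]).round(1) for z in (.062,.164)],x,y)
cv2.imwrite('pics/end.png',np.hstack(ims))"
```

```text
F [ 0.04  0.25 -0.85] T [0.01  0.021 0.025] p [0.4747 0.206  0.2373] t 28.6 j6 3.03
scene driver [([0.4716, 0.2072, 0.0669], 0.58)]
scene screw [([0.4738, 0.2066, 0.0637], 0.52)]
scene case [([0.503, 0.155, -0.0027], 0.86)]
scene [array([383.2, 267.6]), array([393.4, 220.5])] 339 191
wrist driver [([0.4728, 0.2071, 0.0652], 0.66)]
wrist screw [([0.4764, 0.2053, 0.0645], 0.38)]
wrist case [([0.4985, 0.1507, 0.0041], 0.77)]
wrist [array([277.8, 181.7]), array([277.4, 221.4])] 227 151
```

View pics/end.png

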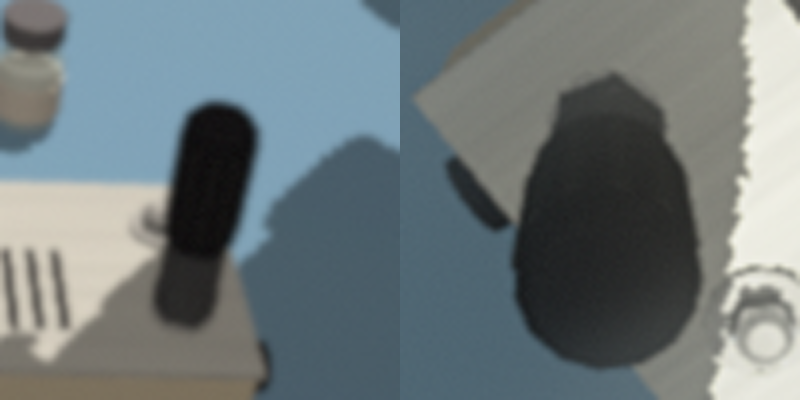

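The driver stands on the screw with its rim on the flange. In the scene crop it runs from (218,110) to (187,320), close to the projected vertical, and the fingers are clear. I'm handing in the job.

```bash
python3 -c "
from station import env
print(env.sign_off())"
```

```text
the job is handed in; nothing more can be done
None
```

I handed the job in, and no verdict came back. By my estimates the screw turned about 6.5 rad clockwise and cut in about 3 mm, both above the required minimums. The pressing force I read between moves was about 11 to 15 N, and the driver stands upright on the screw, released.

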